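# Set up the staining station

## Robot

A 6-joint arm with a two-finger parallel gripper is mounted at the origin on the work surface. World frame = base frame: x ahead of the robot, y to its left, z up, the work surface at z = 0. Lengths are in m, angles in degrees, forces in N, time in s.
With the tool pointing down it reaches from about 0.25 to 0.725 m from the base axis. Payload 9.7 kg.
Tool frame: the origin (TCP) lies midway between the tips of the shut fingers; the grasp point (between the pads) lies 19 mm behind it; x points along the fingers, y is the direction in which the jaws open and shut, and the axes are right-handed (so a half turn about x gives the same grasp; the last joint's range is limited). The gripper opens to 85 mm and grips with 20 to 120 N. Pads are 22 mm wide; open, the fingers measure 114 mm over their backs; the gripper's body (76 mm by 85 mm) begins 54 mm behind the grasp point. The pads swing forward as they close: fully open they stand 13 mm farther back than shut.
Start: joints at [71.448, 4.979, 10.078, 95.1, 0, 90], TCP at [0.175, 0.521, 0.231] pointing down, gripper open.
Joint ranges: [-179.16, 179.16], [-48.56, 103.87], [-65.8, 70.77], [-126.05, 130.52], [-82.76, 87.17], [-180, 180]. Speed limits (degrees/s): [127.2, 127.2, 147.25, 180, 180, 180].

## Interface

Orientations are given as [roll, pitch, yaw] about the fixed x, y, z axes, in that order (R = Rz(yaw) Ry(pitch) Rx(roll)).
In Python, from workcell import bot, cams gives the robot as it stands.
- The arm moves only by the tool apply_moves, never from a script. Its argument "commands" is a list of rows, each a list of 5 numbers: the shift along the tool's x, y, z in m, then the turn about the tool's x in rad, then the opening, from -1 (shut) to 1 (fully open). In form: [[tx, ty, tz, roll, hand], ...]. A call has 1 to 12 rows; each row is the pose to reach, as a shift and turn from the pose measured when the call began, along the tool's axes at that moment; what a row does not reach only later rows make up. A row lasts 1/10 s, in which the tool goes at most 50 mm and 8.59 degrees, less where a joint would pass 70% of its speed; a pose out of reach is approached as far as the arm can. A call with a gripper value outside its range is refused whole. The fingers move at their own pace and stop on an object; "newtons" is the grip in N (left out, the last holds). Time passes only in rows, so rows that repeat a pose let the fingers close. It gives the time, the measured TCP pose, the force and the opening at its end, in the units of the state.
- bot.get_obs(): the state, without advancing time (a new reading comes with each control period).
- cams.camera(name): name is "scene" or "top" or "wrist"; returns a dict with "frame" (480x640x3 uint8, blue, green, red), "depth" (480x640 float32, m along the optical axis (not along the pixel's ray), 0 where there is no reading), "camera_matrix" (3x3 intrinsics, pixels), "D" ([k1, k2, p1, p2, k3] as OpenCV has them; the pictures are not rectified), "R" (3x3) and "t" (3): a world point X has camera coordinates R X + t; the wrist camera has in their place "mount" (4x4, takes a point from camera to tool coordinates, whose origin is the TCP and whose axes are the tool frame's). Camera axes: x right, y down, z forward; pixel columns grow to the right and rows downward; lengths in m; the calibration is good to about 2 mm. A picture is of the moment at which its call begins: read the wrist's pose just before it.
- bot.job_done(): hands the job in, once; it reports no verdict.
Trained networks look in the newest picture that a camera, given by its name, has taken for a name from the list of things; names that differ only in an ending like _2 or _b are one class to them, and where a whole thing is asked for, a point or a joint stands for the part that bears it (a point fixed in the world has none). Each returns a list of dicts, best first, with "confidence" (0 to 1); they miss things now and then, are a little off and sometimes report something else, mostly with a low value. They report only what shows in the picture. A call takes as long as a camera call.
- cams.spot_in(name, camera): "rect" ([left, top, right, bottom] in pixels, round what is visible of it).
The state is a dict: "time": time; "q": joint angles; "qd": joint speeds; "joint_efforts": joint torques, N m; "ee_pos": TCP position; "tcp_rot": TCP orientation; "wrist_force": force on the tool from outside, world axes, zero at the start; "torque": the same for the moment, N m; "opening": finger opening in m.
Only numpy, scipy, OpenCV 4.12 (cv2) and the standard library are available. Lean on these libraries where they do the work, as an engineer would, in place of code of your own. Each camera call takes 0.05 s, during which the arm holds its last target. There are 200 camera calls.

## Task

Set up the staining station on the wooden stand. First lower the green tube plate over the two steel pins so that it lies flush on both wooden blocks, let go of it, and swing the red keeper fully round (its upright stub is there to push) so that its tongue locks over the plate; then push the blue trough along the table, without lifting it, into its bay until it is home against the stop, and last hang the steel slide holder inside the trough with its bent lip hooked over one of the trough's walls. Do not disturb the bottles, mortar, jar and dish.

Things in the scene. Friction and masses are not known exactly. Their poses are not given: they have to be found in the camera images.
- station: Fixed pale wooden stand, about 185 x 300 mm. Origin on the table at its middle; x towards its far side (the robot is on its -x side), y left, z up. Left half: tube rack, a 12 mm board with two blocks (each 34 x 80 mm, centred at x = -56 and +56 mm) that carry the plate, and the keeper on a post. Right half: the bay for the trough, open to -x, a stop bar at its far end.
- rack_seat (a point): Point midway between the two steel pins, at the height of the block tops (62 mm above the table); axes as the stand's. The pins, 10 mm in diameter, stand at x = -55 and +55 mm from it, y = 0; their pointed tips are 90 mm above the table. The plate's origin belongs here.
- bay_home (a point): Point on the table where the trough's origin is when home; axes as the stand's; 55 mm short of the stop bar's face. The bay's rails are 22 mm high, 90 mm apart, centred on y = 0, from x = -30 to +55 mm here; before them (x = -68 to -30) the mouth widens like a funnel to about 118 mm. No floor: the trough slides on the table.
- keeper (a joint): Red swing keeper, a flat bar 12 mm wide, 76 to 84 mm above the table. 0 rad: along the stand's x, its 46 mm tongue to +x, tail to -x, clear of the plate. Grows clockwise seen from above to its end at 1.57, where the tongue points to -y over the plate's left edge and the tail to +y. Starts between -0.2 and 0.2; stays where left; about 1 N at the stub turns it.
- keeper_pivot (a point): Pivot axis of the keeper, at the top of its bar (84 mm above the table); 64 mm to the left (+y of the stand) of the rack_seat point.
- keeper_stub (a point): Top centre of the red upright stub on the tail of the keeper, 58 mm from the pivot axis; the stub is 14 mm in diameter and stands from 84 to 120 mm above the table.
- plate: Loose green plate 150 x 80 x 10 mm, about 0.25 kg, x along its length, origin at the centre of its underside. Two pin holes of 13 mm diameter at x = -55 and +55 mm, y = 0, and four wider tube holes. A dark wooden grip rib, 60 mm (x) by 14 mm (y), stands on its middle from z = 10 to 55 mm. Either way round fits. Starts flat on the table left or right of the stand.
- trough: Loose blue open trough, 110 (x) x 80 (y) x 90 mm high, walls and floor 4 mm, about 0.35 kg, origin at the centre of its underside. Starts on the table about 130 mm short of its home, in front of the bay, slightly askew.
- holder: Loose steel basket 44 (x) x 56 (y) x 45 mm, 0.14 kg, upright; origin under its centre. Its back plate (outer face x = -22 mm) ends in a lip 44 mm wide bent to -x and down: underside z = 54, end z = 38, slot 8 mm wide at the top, 12 at the mouth. Orange grip tab 10 (x) x 30 (y) mm at x = -17, z = 58 to 108. Hanging, its origin is 36 mm above the trough's. Starts on the side without the plate.
- bottle1: Loose amber bottle with white cap, 56 mm diameter, 110 mm high, origin at the centre of its underside; leave alone.
- bottle2: Loose amber bottle with white cap, 56 mm diameter, 110 mm high, origin at the centre of its underside; leave alone.
- bottle3: Loose amber bottle with white cap, 56 mm diameter, 110 mm high, origin at the centre of its underside; leave alone.
- mortar: Loose white mortar with pestle, 114 mm diameter, 60 mm high (pestle to 85), origin under its centre; leave alone.
- jar: Loose brown jar, 84 mm diameter, 85 mm high, origin under its centre; leave alone.
- dish: Loose shallow white dish, 90 mm diameter, 18 mm high, origin under its centre; leave alone.

How it is judged (in metres and radians):
On the way, in this order (a step that is already met when the one before it is completed fails the run):
1. the plate lies flush on both blocks over the pins, released (horizontal distance between plate and rack_seat below 0.005 m and z of plate in the frame of rack_seat between -0.003 and 0.003 m and angle between plate's own z axis and vertical below 0.035 rad and angle between the x axis of plate and the x axis of station, either way round below 0.06 rad and contact force between the fingers and plate below 0.1 N), for 0.2 s.
2. the keeper is swung over the seated plate (horizontal distance between plate and rack_seat below 0.005 m and z of plate in the frame of rack_seat between -0.003 and 0.003 m and angle between plate's own z axis and vertical below 0.035 rad and angle between the x axis of plate and the x axis of station, either way round below 0.06 rad and value of joint keeper above 1.35 rad), for 0.2 s.
3. the trough is home in the bay (x of trough in the frame of bay_home between -0.006 and 0.004 m and y of trough in the frame of bay_home between -0.009 and 0.009 m and angle between the x axis of trough and the x axis of station, either way round below 0.12 rad and height (world z) of trough below 0.004 m), for 0.2 s.
4. the holder hangs inside the trough on its lip, released (x of holder in the frame of trough between -0.05 and 0.05 m and y of holder in the frame of trough between -0.035 and 0.035 m and z of holder in the frame of trough between 0.028 and 0.043 m and angle between holder's own z axis and vertical below 0.2 rad and contact force between the fingers and holder below 0.1 N), for 0.2 s.
At the end, for the whole second after the job is handed in: Plate within 5 mm sideways and 3 mm in height of rack_seat, level, in line; keeper past 1.35 rad; trough on the table, within 6 mm of home along and 9 mm across, in line within 7 degrees; holder inside it, origin 28-43 mm above its underside, within 0.2 rad of upright; all at rest (all of step 2 and all of step 3 and x of holder in the frame of trough between -0.05 and 0.05 m and y of holder in the frame of trough between -0.035 and 0.035 m and z of holder in the frame of trough between 0.028 and 0.043 m and angle between holder's own z axis and vertical below 0.2 rad and linear speed of each of plate, trough, holder below 0.02 m/s); the robot touches nothing.
It fails at once if the trough is lifted off the table or tipped (height (world z) of trough above 0.015 m or angle between trough's own z axis and vertical above 0.3 rad).
It fails at once if a bystander is moved by more than 3 cm or tipped (distance of any of bottle1, bottle2, bottle3, mortar, jar, dish from where it was at the start of the episode above 0.03 m or angle between any of bottle1, bottle2, bottle3, mortar, jar, dish's own z axis and vertical above 0.4 rad).
It also fails if it takes over 72 s, if anything falls off the work surface, if the arm or the gripper's body presses on something with over 40 N, if the wrist force passes 120 N, or if a joint passes its speed limit or range.

## Working session

There is one attempt and no reset: what is moved stays moved. The work goes in short steps, Python scripts to look and compute and a tool call to move; the robot and the scene stay as the last step left them, time stands still between calls to the robot, and variables do not carry over. Pictures are saved under pics/ and viewed, about 8 in all and at most 12, crops included, and the job is handed in when it is done.

Besides the shell and the picture viewer there is one more tool, called after "Call:" in YAML: its name, and indented under it one key for each argument. apply_moves: Moves the arm, as the interface text tells. Its arguments: {"type":"object","properties":{"commands":{"type":"array"},"newtons":{"type":"number"}},"required":["commands"]}

```bash
ls; mkdir -p pics; cat > h.py <<'E'
import numpy as np, cv2
from workcell import bot, cams
def world(c):
    """per-pixel world xyz (static camera)"""
    K=c["camera_matrix"];D=np.array(c["D"],float);h,w=c["depth"].shape
    u,v=np.meshgrid(np.arange(w),np.arange(h))
    p=cv2.undistortPoints(np.stack([u,v],-1).reshape(-1,1,2).astype(np.float64),K,D).reshape(h,w,2)
    z=c["depth"].astype(float)
    P=np.stack([p[...,0]*z,p[...,1]*z,z],-1)
    if "R" in c: return (P-np.array(c["t"]).ravel())@np.array(c["R"])
    return P
def snap(n):
    c=cams.camera(n); c["W"]=world(c); return c
E
python3 - <<'E'
from h import *
import pickle
o=bot.get_obs();print({k:np.round(v,3) for k,v in o.items()})
for n in("scene","top"):
    c=snap(n); pickle.dump(c,open(n+".pkl","wb")); cv2.imwrite(f"pics/{n}0.png",c["frame"])
    print(n,"cam pos",np.round(-np.array(c["R"]).T@np.ravel(c["t"]),3))
    for t in "station keeper plate trough holder bottle1 mortar jar dish".split():
        for d in cams.spot_in(t,n)[:3]:
            if d["confidence"]<.3: continue
            l,tp,r,b=map(int,d["rect"]); m=c["W"][tp:b,l:r].reshape(-1,3); m=m[(c["depth"][tp:b,l:r]>0).ravel()]
            m=m[m[:,2]>.006]
            print(t,round(d["confidence"],2),[l,tp,r,b],np.round(np.percentile(m,[2,50,98],axis=0),3).tolist() if len(m) else None)
E
```

```text
pics
{'time': np.float64(0.0), 'q': array([7.1448e+01, 5.0100e+00, 1.0031e+01, 9.5098e+01, 1.0000e-03,
       9.0000e+01]), 'qd': array([ 0.175, -0.097, -0.039, -0.059, -0.04 , -0.042]), 'joint_efforts': array([-2.0000e-03, -5.2038e+01,  4.6481e+01,  1.6000e-02, -0.0000e+00,
       -0.0000e+00]), 'ee_pos': array([0.175, 0.521, 0.231]), 'tcp_rot': array([ -91.115,   89.923, -109.666]), 'wrist_force': array([-0.598,  0.084,  0.386]), 'torque': array([ 0.026, -0.018,  0.013]), 'opening': np.float64(0.085)}
scene cam pos [ 1.102 -0.327  0.949]
station 0.95 [260, 184, 404, 319] [[0.429, -0.115, 0.007], [0.571, 0.064, 0.024], [0.681, 0.175, 0.091]]
station 0.64 [127, 259, 174, 309] [[0.43, -0.367, 0.008], [0.449, -0.339, 0.043], [0.485, -0.305, 0.108]]
keeper 0.79 [358, 179, 396, 224] [[0.509, 0.14, 0.009], [0.552, 0.163, 0.077], [0.626, 0.181, 0.119]]
plate 0.84 [383, 144, 444, 191] [[0.401, 0.327, 0.006], [0.482, 0.363, 0.011], [0.545, 0.411, 0.055]]
trough 0.6 [242, 196, 305, 270] [[0.427, -0.094, 0.007], [0.482, -0.052, 0.056], [0.538, -0.014, 0.092]]
holder 0.89 [127, 261, 172, 308] [
[... 1266 characters left out ...]
3, 306] [[0.43, -0.364, 0.007], [0.456, -0.332, 0.039], [0.482, -0.303, 0.108]]
bottle1 0.88 [444, 202, 474, 225] [[0.638, -0.377, 0.012], [0.659, -0.346, 0.074], [0.688, -0.33, 0.111]]
bottle1 0.65 [411, 173, 441, 198] [[0.713, -0.294, 0.014], [0.732, -0.262, 0.075], [0.761, -0.244, 0.111]]
bottle1 0.59 [245, 315, 265, 338] [[0.348, 0.137, 0.03], [0.374, 0.156, 0.079], [0.395, 0.183, 0.111]]
mortar 0.75 [154, 178, 199, 227] [[0.633, 0.317, 0.007], [0.689, 0.378, 0.037], [0.734, 0.417, 0.078]]
jar 0.58 [236, 149, 270, 184] [[0.745, 0.139, 0.012], [0.776, 0.173, 0.082], [0.815, 0.211, 0.087]]
dish 0.74 [344, 148, 377, 180] [[0.76, -0.143, 0.006], [0.803, -0.103, 0.012], [0.84, -0.065, 0.019]]
```

```bash
cat > fit.py <<'E'
from h import *
def cloud(cs,lo,hi):
    """points of all given snaps within box, with colour"""
    P=np.concatenate([c["W"][c["depth"]>0] for c in cs]);C=np.concatenate([c["frame"][c["depth"]>0] for c in cs])
    m=((P>lo)&(P<hi)).all(1); return P[m],C[m]
def rect(P,label):
    r=cv2.minAreaRect((P[:,:2]*1000).astype(np.float32)); print(label,len(P),"c",np.round(r[0],1),"size",np.round(r[1],1),"ang",round(r[2],2),"medz",np.round(np.median(P[:,2])*1000,1)); return r
E
python3 - <<'E'
from fit import *
import pickle
for n in(["scene"],["top"],["scene","top"]):
    cs=[pickle.load(open(k+".pkl","rb")) for k in n]; print(n)
    g=lambda lo,hi:cloud(cs,lo,hi)[0]
    rect(g([.38,.3,.006],[.57,.43,.016]),"plate")
    rect(g([.38,.3,.048],[.57,.43,.065]),"rib")
    rect(g([.40,-.11,.084],[.55,0.01,.1]),"trough rim")
    rect(g([.41,-.38,.09],[.5,-.29,.115]),"tab")
    rect(g([.41,-.38,.006],[.5,-.29,.050]),"holder")
    rect(g([.41,-.38,.051],[.5,-.29,.057]),"lip")
    P,C=cloud(cs,[.48,-.13,.006],[.72,.19,.13]); C=C.astype(int)
    red=(C[:,2]>C[:,1]*1.8)&(C[:,2]>C[:,0]*1.8)&(C[:,2]>60)
    rect(P[red&(P[:,2]>.07)&(P[:,2]<.09)],"keeper bar"); rect(P[red&(P[:,2]>.112)],"stub top")
    w=~red&(P[:,1]<.16)
    rect(P[w&(abs(P[:,2]-.062)<.006)&(P[:,1]>.04)&(P[:,1]<.15)&(P[:,0]>.57)],"far block"); rect(P[w&(abs(P[:,2]-.062)<.006)&(P[:,1]>.04)&(P[:,1]<.15)&(P[:,0]<.57)],"near block")
    q=P[w&(P[:,2]>.07)&(P[:,2]<.092)&(P[:,1]>.05)&(P[:,1]<.13)]; 
    for s in (q[:,0]<.59,q[:,0]>.59): print("pin",np.round(np.median(q[s],0),4),s.sum())
    rect(P[w&(P[:,2]>.008)&(P[:,1]<.2)&(P[:,0]>.49)&~((P[:,0]<.545)&(P[:,1]<0.005))],"station")
t,s=[pickle.load(open(k+".pkl","rb"))["frame"] for k in("top","scene")]
cv2.imwrite("pics/both.png",np.hstack([cv2.resize(t[140:350,140:480],None,fx=1.18,fy=1.18),cv2.resize(s[130:410,120:520],(400,280))[:248]]) if 0 else np.vstack([cv2.resize(t[190:330,150:480],(792,336),interpolation=2)[:290],cv2.resize(s[135:325,120:520],(792,376),interpolation=2)[:300]]))
E
```

```text
['scene']
plate 964 c [481.6 371.1] size [174.9  84.4] ang 6.51 medz 10.1
rib 113 c [473.1 369. ] size [60.  20.2] ang 3.91 medz 53.3
trough rim 434 c [481.1 -52.9] size [113.2  81.6] ang 1.85 medz 89.1
tab 141 c [ 441.5 -341.7] size [12.7 30.7] ang 20.39 medz 104.8
holder 801 c [ 451.2 -338.2] size [61.6 57.9] ang 19.56 medz 36.0
lip 32 c [ 442.1 -347.3] size [43.3 51.6] ang 71.06 medz 54.3
keeper bar 248 c [577.9 165.9] size [105.4  19. ] ang 6.12 medz 83.8
stub top 30 c [528.9 155.9] size [11.1 13.1] ang 53.77 medz 118.9
far block 490 c [640.  100.9] size [81.3 35. ] ang 88.11 medz 61.7
near block 428 c [527.3 102.8] size [79.8 37.2] ang 88.74 medz 61.6
pin [0.5314 0.102  0.0804] 27
pin [0.6407 0.0995 0.0824] 29
station 4572 c [591.4  15. ] size [185.2 289.9] ang 0.06 medz 21.6
['top']
plate 1179 c [471.5 369.8] size [150.4  79.9] ang 6.91 medz 9.0
rib 119 c [471.4 369.5] size [59.3 12.9] ang 6.71 medz 53.6
trough rim 258 c [481.2 -52.6] size [110.   80.2] ang 1.72 medz 88.6
tab 69 c [ 440.1 -341.7] size [10.  29.9] ang 18.05 medz 105.6
holder 331 c [ 449.4 -338. ] size [58.9 57.2
[... 574 characters left out ...]
 369. ] size [60.9 20.2] ang 3.91 medz 53.5
trough rim 692 c [481.1 -52.9] size [113.2  81.6] ang 1.85 medz 88.9
tab 210 c [ 441.5 -341.6] size [12.7 30.9] ang 20.39 medz 105.3
holder 1132 c [ 451. -338.] size [62.  58.3] ang 20.29 medz 35.0
lip 74 c [ 447.7 -340.6] size [51.9 49.4] ang 16.92 medz 55.0
keeper bar 436 c [577.9 165.9] size [105.4  19. ] ang 6.12 medz 83.4
stub top 54 c [528.2 156.6] size [12.5 14.5] ang 43.48 medz 118.5
far block 890 c [640.1 100.9] size [81.3 35.1] ang 88.11 medz 61.3
near block 832 c [527.2 103.1] size [80.8 37.1] ang 89.12 medz 61.2
pin [0.5309 0.1022 0.0824] 41
pin [0.6401 0.1    0.0826] 42
station 7784 c [591.4  15.1] size [185.2 289.9] ang 0.07 medz 20.6
```

View pics/both.png

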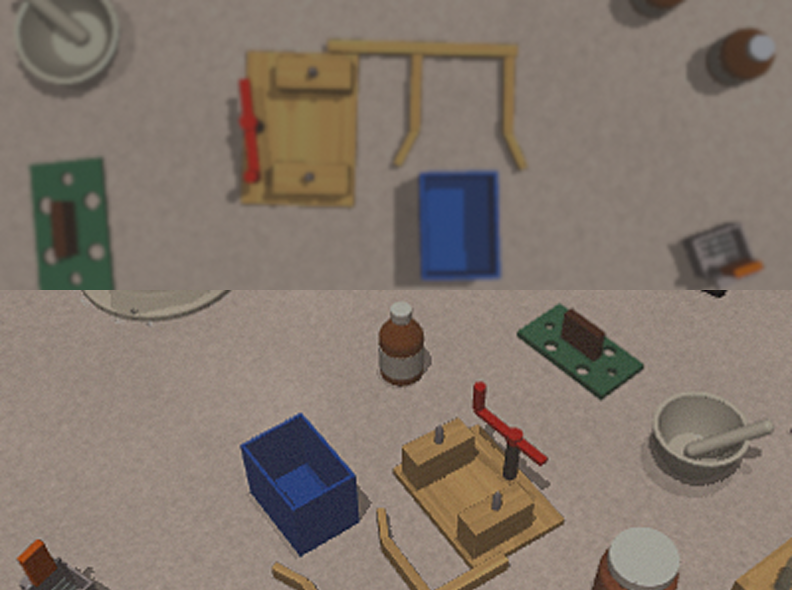

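```bash
cat >> h.py <<'E'
from scipy.spatial.transform import Rotation as Ro
def pose():
    o=bot.get_obs(); return np.array(o["ee_pos"]),Ro.from_euler("xyz",o["tcp_rot"],degrees=True).as_matrix(),o
def goal(x,y,z,jaw=None):
    """print tool shift and roll (rad) to TCP x,y,z with tool y axis along world angle jaw (deg, mod 180)"""
    p,R,o=pose(); d=R.T@(np.array([x,y,z])-p); a=np.degrees(np.arctan2(R[1,1],R[0,1])); roll=0
    if jaw is not None: roll=-((jaw-a+90)%180-90)
    print("shift",np.round(d,4),"roll",round(np.radians(roll),4),"| pos",np.round(p,4),"jaw",round(a,2),"q6",round(o["q"][5],1),"down",np.round(R[:,0],4),"open",round(float(o["opening"]),4),"t",round(float(o["time"]),2),"F",np.round(o["wrist_force"],1))
def wsnap():
    p,R,o=pose(); c=cams.camera("wrist"); M=np.array(c["mount"]); P=world(c)
    c["W"]=(P@M[:3,:3].T+M[:3,3])@R.T+p; c["M"]=M; c["p"]=p; c["Rt"]=R; return c
E
python3 - <<'E'
from h import *
p,R,o=pose();print(np.round(R,3)); 
c=wsnap();print(np.round(c["M"],3),c["camera_matrix"][0,0])
goal(.584,.10,.30,88.8); goal(.4715,.3697,.22,96.8)
E
```

```text
[[ 0.     0.318  0.948]
 [-0.     0.948 -0.318]
 [-1.    -0.     0.   ]]
[[-0.    -0.278  0.96  -0.143]
 [ 1.     0.001  0.    -0.001]
 [-0.001  0.96   0.278 -0.07 ]
 [ 0.     0.     0.     1.   ]] 431.022757965606
shift [-0.0687 -0.2694  0.5218] roll -0.3028 | pos [0.175  0.5214 0.2313] jaw 71.45 q6 90.0 down [-0.  0. -1.] open 0.0853 t 1.05 F [ 0.4 -0.9  0.7]
shift [ 0.0113 -0.0495  0.3294] roll -0.4425 | pos [0.175  0.5214 0.2313] jaw 71.45 q6 90.0 down [-0.  0. -1.] open 0.0853 t 1.05 F [ 0.4 -0.9  0.7]
```

Call:
apply_moves:
  commands:
    - [-0.005,-0.03,0.03,-0.06,1]
    - [-0.01,-0.06,0.07,-0.12,1]
    - [-0.02,-0.09,0.12,-0.18,1]
    - [-0.03,-0.12,0.16,-0.24,1]
    - [-0.035,-0.15,0.2,-0.3,1]
    - [-0.04,-0.17,0.25,-0.3,1]
    - [-0.04,-0.19,0.3,-0.3,1]
    - [-0.04,-0.22,0.35,-0.3,1]
    - [-0.04,-0.24,0.4,-0.3,1]
    - [-0.04,-0.26,0.45,-0.3,1]
    - [-0.04,-0.26,0.49,-0.3,1]
    - [-0.04,-0.26,0.49,-0.3,1]

```text
time: 2.25
ee_pos: [0.5594, 0.1164, 0.2703]
tcp_rot: [-121.6, 90.0, -123.1]
wrist_force: [-0.1, 0.3, -0.6]
opening: 0.0856
```

```bash
python3 - <<'E'
from fit import *
import pickle
goal(.55,.10,.27,88.8)
c=wsnap(); pickle.dump(c,open("w1.pkl","wb")); cv2.imwrite("pics/w1.png",c["frame"])
P,C=cloud([c],[.48,-.13,.006],[.72,.2,.13]); C=C.astype(int)
red=(C[:,2]>C[:,1]*1.8)&(C[:,2]>C[:,0]*1.8)&(C[:,2]>60); w=~red
rect(P[red&(P[:,2]>.07)&(P[:,2]<.09)],"keeper bar"); rect(P[red&(P[:,2]>.114)],"stub top")
for n,s in (("near",P[:,0]<.585),("far",P[:,0]>.585)):
    rect(P[w&s&(abs(P[:,2]-.062)<.004)&(P[:,1]>.04)&(P[:,1]<.15)],n+" block")
    for z0,z1 in((.07,.08),(.08,.087),(.086,.094)):
        q=P[w&s&(P[:,2]>z0)&(P[:,2]<z1)&(P[:,1]>.07)&(P[:,1]<.13)]
        if len(q)>3: rect(q,f"pin {z0}")
goal(.4715,.3697,.10,96.8)
E
```

```text
shift [ 0.0003 -0.0166 -0.0089] roll -0.0056 | pos [0.5594 0.1164 0.2703] jaw 88.48 q6 13.3 down [-3.e-04 -5.e-04 -1.e+00] open 0.0856 t 2.25 F [-0.1  0.3 -0.6]
keeper bar 1672 c [582.1 165.1] size [98.7 17.2] ang 4.37 medz 84.9
stub top 299 c [528.2 157.2] size [13.3 12.1] ang 4.94 medz 120.6
near block 4009 c [528.3 102.6] size [80.1 34.2] ang 88.67 medz 62.7
pin 0.07 18 c [526.5 103.6] size [9.6 3.7] ang 73.81 medz 76.2
pin 0.08 83 c [529.5 102.8] size [9.2 9.1] ang 42.71 medz 84.1
pin 0.086 55 c [529.6 102.9] size [5.8 5.6] ang 61.47 medz 88.5
far block 3110 c [640.2 100.7] size [80.4 34.6] ang 89.27 medz 62.7
pin 0.07 51 c [636.6 101.7] size [9.7 4.2] ang 73.74 medz 75.2
pin 0.08 75 c [638.4 100.5] size [7.2 9.4] ang 8.74 medz 83.6
pin 0.086 51 c [638.5 101.1] size [6.7 5.2] ang 83.98 medz 87.7
shift [ 0.1693  0.2515 -0.0958] roll -0.1458 | pos [0.5606 0.1158 0.2696] jaw 88.45 q6 13.3 down [-7.0e-04 -1.1e-03 -1.0e+00] open 0.0855 t 2.3 F [-1.6 -1.2 -1.7]
```

View pics/w1.png

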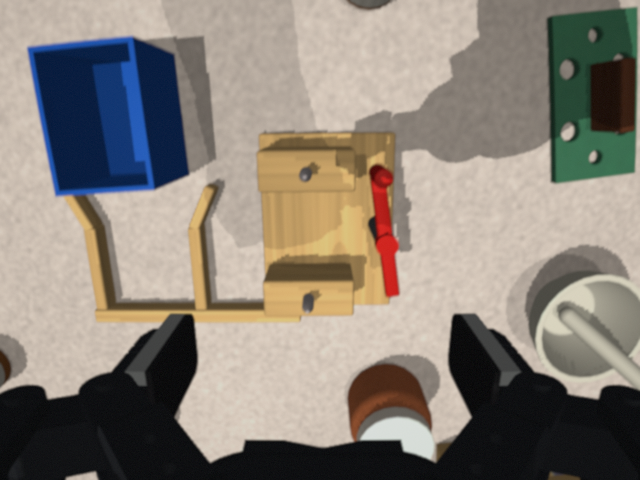

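Call:
apply_moves:
  commands:
    - [0,0.04,-0.02,-0.04,1]
    - [0,0.08,-0.04,-0.08,1]
    - [0.01,0.12,-0.06,-0.12,1]
    - [0.02,0.16,-0.08,-0.146,1]
    - [0.03,0.2,-0.1,-0.146,1]
    - [0.05,0.235,-0.12,-0.146,1]
    - [0.05,0.252,-0.125,-0.146,1]
    - [0.05,0.252,-0.125,-0.146,1]
    - [0.05,0.252,-0.125,-0.146,1]

```text
time: 3.2
ee_pos: [0.4428, 0.3709, 0.22]
tcp_rot: [-102.1, 89.9, -95.3]
wrist_force: [-0.2, 0.4, -0.1]
opening: 0.0854
```

```bash
python3 - <<'E'
from fit import *
c=wsnap()
P,C=cloud([c],[.38,.28,-.01],[.57,.45,.08]); 
rect(P[(P[:,2]>.0065)&(P[:,2]<.018)],"plate");rect(P[(P[:,2]>.048)],"rib")
C=C.astype(int);g=(C[:,1]>C[:,2]*1.2)&(P[:,2]<.02); rect(P[g],"green")
goal(.4715,.3697,.020,96.8)
E
```

```text
plate 12983 c [472.2 369.4] size [150.9  80.6] ang 6.88 medz 10.8
rib 1429 c [471.6 369.6] size [59.9 13.6] ang 6.46 medz 55.6
green 12668 c [471.6 369.6] size [149.9  79.6] ang 6.96 medz 10.8
shift [ 0.2001 -0.0039  0.0281] roll -0.0004 | pos [0.4431 0.3704 0.2201] jaw 96.78 q6 33.1 down [ 1.e-04 -8.e-04 -1.e+00] open 0.0858 t 3.25 F [-0.3 -0.5  0.5]
```

Call:
apply_moves:
  commands:
    - [0.03,-0.004,0.028,0,1]
    - [0.07,-0.004,0.028,0,0.6]
    - [0.11,-0.004,0.028,0,0.2]
    - [0.15,-0.004,0.028,0,0.2]
    - [0.185,-0.004,0.028,0,0.2]
    - [0.2,-0.004,0.028,0,0.2]
    - [0.2,-0.004,0.028,0,-0.3]
    - [0.2,-0.004,0.028,0,-1]
    - [0.2,-0.004,0.028,0,-1]
    - [0.2,-0.004,0.028,0,-1]
    - [0.2,-0.004,0.028,0,-1]
  newtons: 60

```text
time: 4.35
ee_pos: [0.4728, 0.3703, 0.0228]
tcp_rot: [11.2, 89.8, 18.0]
wrist_force: [1.7, -1.9, 6.6]
opening: 0.0129
```

```bash
python3 - <<'E'
from h import *
goal(.5841,.1019,.170,89.1)
E
```

```text
shift [-0.1471 -0.2796  0.0794] roll 0.1339 | pos [0.4728 0.3703 0.0228] jaw 96.77 q6 31.3 down [ 0.0038  0.0012 -1.    ] open 0.0129 t 4.35 F [ 1.7 -1.9  6.6]
```

Call:
apply_moves:
  commands:
    - [-0.02,0,0,0,-1]
    - [-0.06,0,0,0,-1]
    - [-0.1,0,0,0,-1]
    - [-0.14,-0.02,0.005,0,-1]
    - [-0.15,-0.05,0.01,0.03,-1]
    - [-0.15,-0.09,0.02,0.06,-1]
    - [-0.15,-0.13,0.035,0.09,-1]
    - [-0.15,-0.17,0.05,0.134,-1]
    - [-0.15,-0.21,0.06,0.134,-1]
    - [-0.15,-0.25,0.07,0.134,-1]
    - [-0.15,-0.28,0.08,0.134,-1]
    - [-0.15,-0.28,0.08,0.134,-1]

```text
time: 5.55
ee_pos: [0.5859, 0.0981, 0.1733]
tcp_rot: [6.0, 89.7, 4.9]
wrist_force: [-0.5, 1.1, -3.0]
opening: 0.0132
```

```bash
cat > held.py <<'E'
from fit import *
c=wsnap(); cv2.imwrite("pics/w_held.png",c["frame"])
M=c["M"]; T=(c["W"]-c["p"])@c["Rt"]   # tool coords
C=c["frame"].astype(int); g=(C[...,1]>C[...,2]*1.2)&(C[...,1]>C[...,0]*1.05)&(c["depth"]>0)&(abs(T[...,1])<.06)&(abs(T[...,2])<.1)&(T[...,0]<.05)
q=T[g]; print("plate in tool: n",g.sum(),"x(top)",np.round(np.percentile(q[:,0],[5,50,95]),4))
A=np.c_[q[:,1:],np.ones(len(q))]; print("slopes",np.round(np.linalg.lstsq(A,q[:,0],rcond=None)[0],4))
r=cv2.minAreaRect((q[:,1:]*1000).astype(np.float32)); print("y,z rect",np.round(r[0],1),np.round(r[1],1),round(r[2],2))
m=g.astype(np.uint8)*255; cs,h=cv2.findContours(m,cv2.RETR_CCOMP,cv2.CHAIN_APPROX_NONE)
for k,hh in zip(cs,h[0]):
    if hh[3]>=0 and len(k)>15:
        pts=k[:,0]; t=T[pts[:,1],pts[:,0]]; print("hole",np.round(cv2.minEnclosingCircle((t[:,1:]*1000).astype(np.float32))[0],1),round(cv2.minEnclosingCircle((t[:,1:]*1000).astype(np.float32))[1],1),np.round(pts.mean(0)))
goal(.5851,.1019,.14,89.0)
E
python3 held.py
```

```text
plate in tool: n 40745 x(top) [0.0108 0.0119 0.0131]
slopes [-0.0003 -0.0197  0.0107]
y,z rect [-7.6 -4.3] [ 92.6 142.9] 0.13
hole [-26.  -28.8] 9.7 [258. 230.]
hole [ 23.7 -29. ] 9.7 [387. 230.]
hole [ -1.2 -56. ] 6.8 [322. 159.]
shift [ 0.0333  0.002  -0.0003] roll -0.0012 | pos [0.5853 0.0998 0.1733] jaw 88.93 q6 10.7 down [ 0.0041  0.0012 -1.    ] open 0.0134 t 5.6 F [ 0.1  0.  -3.8]
```

View pics/w_held.png

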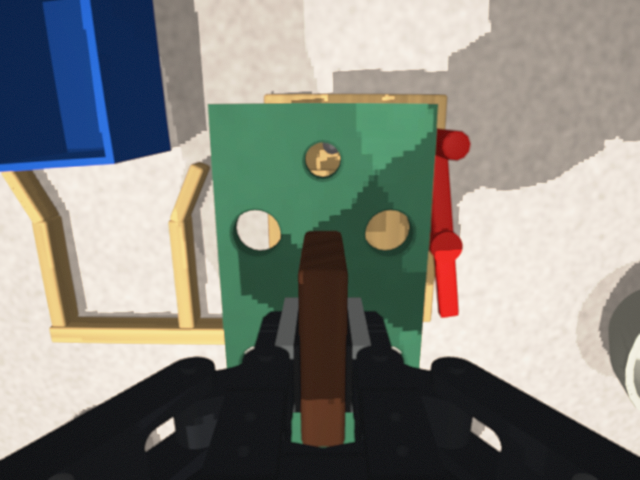

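Call:
apply_moves:
  commands:
    - [0.01,0.0032,-0.0003,0,-1]
    - [0.03,0.0032,-0.0003,0,-1]
    - [0.05,0.0032,-0.0003,0,-1]
    - [0.056,0.0032,-0.0003,0,-1]
    - [0.056,0.0032,-0.0003,0,-1]
    - [0.056,0.0032,-0.0003,0,-1]
    - [0.056,0.0032,-0.0003,0,-1]

```text
time: 6.3
ee_pos: [0.5857, 0.1035, 0.1185]
tcp_rot: [15.9, 89.7, 14.9]
wrist_force: [0.5, 0.5, -2.5]
opening: 0.0132
```

```bash
sed -i 's/w_held/w_held2/' held.py; cat >> held.py <<'E'
x,y=322,159
cv2.imwrite("pics/hole.png",cv2.resize(c["frame"][90:240,230:430],(600,450),interpolation=cv2.INTER_CUBIC))
s=(abs(T[...,1])<.012)&(T[...,2]<-.045)&(T[...,2]>-.066)&(T[...,0]>.014)&(c["depth"]>0)&(c["W"][...,2]>.075)
print("pin thru hole n",s.sum(), np.round(np.median(c["W"][s],0),4) if s.any() else "")
E
python3 held.py
```

```text
plate in tool: n 40860 x(top) [0.0108 0.0119 0.0131]
slopes [-0.0007 -0.02    0.0107]
y,z rect [-0.9 -4.3] [142.8  80.5] 89.92
hole [ 23.8 -29.1] 9.7 [387. 230.]
hole [-25.9 -28.9] 9.7 [258. 230.]
hole [ -1.2 -56. ] 6.7 [322. 159.]
shift [-0.0216 -0.0014 -0.0005] roll -0.001 | pos [0.5857 0.1034 0.1184] jaw 88.94 q6 11.1 down [ 0.0058  0.0015 -1.    ] open 0.0133 t 6.35 F [ 0.7  0.3 -2.9]
pin thru hole n 571 [0.5298 0.1028 0.0871]
```

View pics/hole.png

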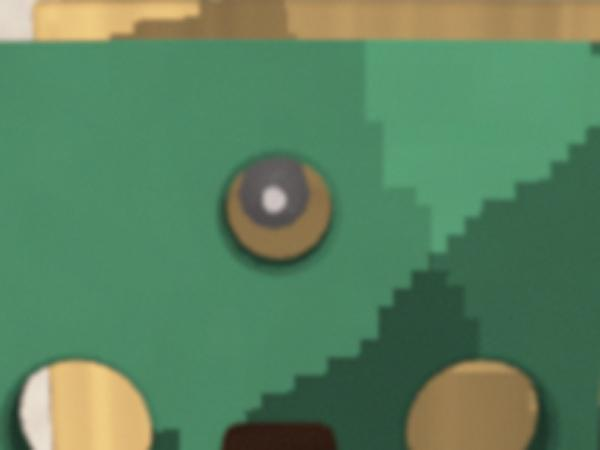

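Call:
apply_moves:
  commands:
    - [0.006,-0.0004,-0.0002,0,-1]
    - [0.012,-0.0004,-0.0002,0,-1]
    - [0.018,-0.0004,-0.0002,0,-1]
    - [0.024,-0.0004,-0.0002,0,-1]
    - [0.029,-0.0004,-0.0002,0,-1]
    - [0.032,-0.0004,-0.0002,0,-1]
    - [0.033,-0.0004,-0.0002,0,-1]
    - [0.033,-0.0004,-0.0002,0,-1]

```text
time: 7.15
ee_pos: [0.5857, 0.103, 0.0854]
tcp_rot: [15.5, 89.7, 14.5]
wrist_force: [-0.2, 0.6, -3.5]
opening: 0.0132
```

```bash
python3 held.py | grep -v hole; 
```

```text
plate in tool: n 40871 x(top) [0.0108 0.0119 0.0131]
slopes [-0.0004 -0.0182  0.0108]
y,z rect [ 5.2 -4. ] [143.6  92.7] 89.61
shift [-0.0544 -0.001  -0.0003] roll -0.001 | pos [0.5858 0.103  0.0856] jaw 88.94 q6 11.0 down [ 0.006   0.0016 -1.    ] open 0.0127 t 7.2 F [ 0.8 -0.5 -2.8]
```

Call:
apply_moves:
  commands:
    - [0.002,0,0,0,-1]
    - [0.003,0,0,0,-1]
    - [0.003,0,0,0,-1]
    - [0.003,0,0,0,-0.7]
    - [0.003,0,0,0,-0.5]
    - [0.003,0,0,0,-0.4]
    - [0.003,0,0,0,-0.3]
    - [0.003,0,0,0,-0.3]

```text
time: 8.0
ee_pos: [0.5858, 0.103, 0.0825]
tcp_rot: [15.7, 89.6, 14.7]
wrist_force: [0.2, 0.1, 0.0]
opening: 0.0298
```

```bash
cat > chk.py <<'E'
from fit import *
import sys
def plate_chk(c):
    P,C=cloud([c],[.48,.04,.064],[.70,.15,.13]);C=C.astype(int)
    g=(C[:,1]>C[:,2]*1.2)&(C[:,1]>C[:,0]*1.05)
    q=P[g]; rect(q,"plate"); A=np.c_[q[:,:2],np.ones(len(q))]; print("slopes",np.round(np.linalg.lstsq(A,q[:,2],rcond=None)[0],4),"z",np.round(np.percentile(q[:,2],[5,50,95]),4))
    rect(P[P[:,2]>.112],"rib")
E
python3 - <<'E'
from chk import *
plate_chk(wsnap()); goal(.5851,.1019,.20,89.0)
E
```

```text
plate 44537 c [580.7 102.2] size [ 80.3 140.3] ang 89.12 medz 72.8
slopes [ 0.0134 -0.0007  0.0658] z [0.0716 0.0728 0.0739]
rib 13019 c [574.7 102. ] size [64.6 63. ] ang 44.77 medz 117.9
shift [-0.1175 -0.001  -0.    ] roll -0.0009 | pos [0.5858 0.103  0.0825] jaw 88.95 q6 11.0 down [ 0.006   0.0015 -1.    ] open 0.0298 t 8.05 F [ 0.1 -0.3  0.2]
```

Call:
apply_moves:
  commands:
    - [-0.02,0,0,0,-0.3]
    - [-0.06,0,0,0,-0.3]
    - [-0.1,0,0,0,-0.3]
    - [-0.1,0.03,-0.03,-0.06,-0.3]
    - [-0.1,0.057,-0.058,-0.12,-0.35]
    - [-0.1,0.057,-0.058,-0.168,-0.35]
    - [-0.1,0.057,-0.058,-0.168,-0.35]
    - [-0.1,0.057,-0.058,-0.168,-0.35]

```text
time: 8.85
ee_pos: [0.5285, 0.1608, 0.1822]
tcp_rot: [4.8, 89.6, 13.3]
wrist_force: [-0.3, -0.5, 0.7]
opening: 0.0277
```

```bash
python3 - <<'E'
from chk import *
c=wsnap();plate_chk(c);plate_chk(snap("top"))
P,C=cloud([c],[.48,.12,.07],[.66,.2,.13]);C=C.astype(int);r=C[:,2]>2*C[:,1]
if (r&(P[:,2]>.114)).any(): rect(P[r&(P[:,2]>.114)],"stub")
goal(.5282,.1577,.094,98.6)
E
```

```text
plate 13745 c [572.4 102.2] size [ 80. 125.] ang 88.95 medz 72.7
slopes [-0.0012  0.0014  0.0731] z [0.071  0.0727 0.0738]
rib 2077 c [578.7 102.3] size [14.7 48. ] ang 88.81 medz 117.5
plate 1240 c [585.6 102. ] size [ 77.6 148. ] ang 88.72 medz 70.8
slopes [ 0.0001 -0.0032  0.0711] z [0.0675 0.0708 0.0741]
rib 144 c [585.  102.7] size [58.4 12.5] ang 0.8 medz 115.8
stub 601 c [527.9 157.7] size [13.  13.5] ang 80.77 medz 120.5
shift [ 0.088  -0.0027 -0.0014] roll -0.0025 | pos [0.5287 0.1605 0.182 ] jaw 98.46 q6 8.4 down [ 0.0058  0.0014 -1.    ] open 0.0279 t 8.95 F [-0.   0.5  1. ]
```

Call:
apply_moves:
  commands:
    - [0.02,-0.0025,-0.001,0,-0.35]
    - [0.05,-0.0025,-0.001,0,-0.35]
    - [0.08,-0.0025,-0.001,0,-0.35]
    - [0.088,-0.0025,-0.001,0,-0.35]
    - [0.088,-0.0025,-0.001,0,-0.35]
    - [0.088,-0.0025,-0.001,0,-0.35]

```text
time: 9.55
ee_pos: [0.5292, 0.1579, 0.0953]
tcp_rot: [5.8, 89.6, 14.2]
wrist_force: [-0.3, -0.4, 0.2]
opening: 0.0278
```

```bash
cat > arc.py <<'E'
from h import *
import sys
a,b,n=map(float,sys.argv[1:]); p,R,o=pose(); goal(*p)
piv=np.array([.5852,.1665]); j0=np.degrees(np.arctan2(R[1,1],R[0,1]))
for th in np.linspace(a,b,int(n)):
    w=-np.radians(1.0); v=58e-3*np.array([-np.cos(th),np.sin(th)]); v=np.array([[np.cos(w),-np.sin(w)],[np.sin(w),np.cos(w)]])@v
    d=R.T@(np.r_[piv+v,.094]-p); roll=-np.radians((90-np.degrees(th)-1)-j0)
    print(round(th,3),np.round(d,3).tolist(),round(roll,3))
E
python3 arc.py -0.07 0.85 11
```

```text
shift [0. 0. 0.] roll 0.0 | pos [0.5292 0.1579 0.0953] jaw 98.42 q6 8.2 down [ 0.0069  0.0018 -1.    ] open 0.0278 t 9.55 F [-0.3 -0.4  0.2]
-0.07 [0.001, 0.006, -0.001] 0.094
0.022 [0.001, 0.011, -0.0] 0.186
0.114 [0.001, 0.016, 0.001] 0.278
0.206 [0.001, 0.021, 0.003] 0.37
0.298 [0.001, 0.026, 0.005] 0.462
0.39 [0.001, 0.031, 0.007] 0.554
0.482 [0.001, 0.035, 0.01] 0.646
0.574 [0.001, 0.039, 0.014] 0.738
0.666 [0.001, 0.043, 0.018] 0.83
0.758 [0.002, 0.046, 0.022] 0.922
0.85 [0.002, 0.05, 0.026] 1.014
```

Call:
apply_moves:
  commands:
    - [0.001,0.006,-0.001,0.094,-0.35]
    - [0.001,0.011,0,0.186,-0.35]
    - [0.001,0.016,0.001,0.278,-0.35]
    - [0.001,0.021,0.003,0.37,-0.35]
    - [0.001,0.026,0.005,0.462,-0.35]
    - [0.001,0.031,0.007,0.554,-0.35]
    - [0.001,0.035,0.01,0.646,-0.35]
    - [0.001,0.039,0.014,0.738,-0.35]
    - [0.001,0.043,0.018,0.83,-0.35]
    - [0.002,0.046,0.022,0.922,-0.35]
    - [0.002,0.05,0.026,1.014,-0.35]

```text
time: 10.65
ee_pos: [0.5486, 0.2114, 0.0956]
tcp_rot: [63.7, 89.5, 13.8]
wrist_force: [-0.3, -1.7, 0.8]
opening: 0.0274
```

```bash
python3 arc.py 0.95 1.7 9
```

```text
shift [0. 0. 0.] roll 0.0 | pos [0.5486 0.2114 0.0956] jaw 40.09 q6 71.0 down [ 0.0093  0.0023 -1.    ] open 0.0274 t 10.65 F [-0.3 -1.7  0.8]
0.95 [0.002, 0.005, 0.0] 0.096
1.044 [0.002, 0.01, 0.001] 0.19
1.138 [0.002, 0.015, 0.002] 0.284
1.231 [0.002, 0.02, 0.004] 0.378
1.325 [0.002, 0.025, 0.006] 0.471
1.419 [0.002, 0.03, 0.009] 0.565
1.512 [0.002, 0.035, 0.012] 0.659
1.606 [0.002, 0.039, 0.016] 0.753
1.7 [0.002, 0.042, 0.02] 0.846
```

Call:
apply_moves:
  commands:
    - [0,0.005,0,0.096,-0.35]
    - [0,0.01,0.001,0.19,-0.35]
    - [0,0.015,0.002,0.284,-0.35]
    - [0,0.02,0.004,0.378,-0.35]
    - [0,0.025,0.006,0.471,-0.35]
    - [0,0.03,0.009,0.565,-0.35]
    - [0,0.035,0.012,0.659,-0.35]
    - [0,0.039,0.016,0.753,-0.35]
    - [0,0.042,0.02,0.82,-0.35]
    - [0,0.042,0.02,0.82,-0.35]

```text
time: 11.65
ee_pos: [0.5935, 0.2238, 0.0978]
tcp_rot: [121.1, 89.4, 24.1]
wrist_force: [-5.7, 1.3, 2.1]
opening: 0.0276
```

```bash
cat > kchk.py <<'E'
from fit import *
def kchk(c):
    P,C=cloud([c],[.48,.08,.07],[.70,.27,.13]);C=C.astype(int);r=(C[:,2]>2*C[:,1])&(C[:,2]>60)
    rect(P[r&(P[:,2]<.09)],"bar")
    s=P[r&(P[:,2]>.112)]
    if len(s)>5:
        q=rect(s,"stub"); d=np.array(q[0])-[585.2,166]; print("theta est",np.arctan2(d[1],-d[0])-np.radians(1))
E
python3 - <<'E'
from kchk import *
goal(.58,.22,.2,0); kchk(wsnap()); kchk(snap("top"))
E
```

```text
shift [-0.1023 -0.0121  0.0049] roll -0.1226 | pos [0.5935 0.2238 0.0978] jaw -7.02 q6 117.7 down [ 0.0089  0.004  -1.    ] open 0.0276 t 11.65 F [-5.7  1.3  2.1]
bar 2928 c [587.8 191. ] size [79.4 17.7] ang 85.91 medz 85.5
stub 1679 c [587.2 223.9] size [14.  13.5] ang 79.05 medz 120.3
theta est 1.5883633692990935
bar 156 c [585.3 169. ] size [12.8 95.1] ang 0.54 medz 83.4
```

Call:
apply_moves:
  commands:
    - [0,-0.007,0,0,-0.35]
    - [-0.01,-0.007,0,0,-0.35]
    - [-0.05,-0.007,0,0,-0.35]
    - [-0.09,-0.007,0,0,-0.35]
    - [-0.1,-0.007,0,0,-0.35]
    - [-0.1,-0.007,0,0,-0.35]

```text
time: 12.35
ee_pos: [0.5867, 0.2246, 0.2013]
tcp_rot: [118.0, 89.1, 21.1]
wrist_force: [0.3, 0.8, -0.3]
opening: 0.0277
```

```bash
python3 - <<'E'
from kchk import *
from chk import plate_chk
import pickle
t=snap("top"); s=snap("scene"); cv2.imwrite("pics/scene1.png",s["frame"][135:375,160:480]); kchk(t); kchk(s); plate_chk(t)
for n,c in(("w1",pickle.load(open("w1.pkl","rb"))),("top",t),("scene",s)):
    P,_=cloud([c],[.56,-.15,.018],[.70,.05,.028]); 
    for k,y0,y1 in(("left rail",-.02,.05),("right rail",-.15,-.08)):
        q=P[(P[:,1]>y0)&(P[:,1]<y1)&(P[:,0]>.59)&(P[:,0]<.655)]; print(n,k,len(q),np.round(np.percentile(q[:,1],[3,50,97]),4))
    P2,_=cloud([c],[.645,-.09,.014],[.72,-.02,.06]); print(n,"stop",len(P2),np.round(np.percentile(P2,[2,50,98],axis=0)[:,[0,2]],4).tolist())
    P,C=cloud([c],[.40,-.13,.084],[.57,0.03,.1]); rect(P,"trough")
goal(.39,-.055,.2,90)
E
```

```text
bar 155 c [586.3 169.5] size [14.9 96.2] ang 0.89 medz 83.4
stub 16 c [587.1 221.8] size [7.4 9. ] ang 0.68 medz 117.6
theta est 1.5871075590295551
bar 214 c [585.5 175.5] size [18.  96.7] ang 2.8 medz 83.9
stub 34 c [598.2 168.1] size [ 12.  123.3] ang 11.08 medz 118.8
theta est 2.96728249570875
plate 1298 c [585.6 102.4] size [ 78.1 148.5] ang 89.28 medz 70.8
slopes [ 0.0011 -0.0002  0.0701] z [0.0673 0.0708 0.0742]
rib 141 c [585.  102.5] size [58.3 12.6] ang 1.28 medz 115.7
w1 left rail 835 [-0.0131 -0.0067 -0.0014]
w1 right rail 821 [-0.115  -0.1083 -0.1036]
w1 stop 857 [[0.6662, 0.0146], [0.6698, 0.0222], [0.6798, 0.0242]]
trough 4168 c [481.9 -53.6] size [110.6  82.1] ang 1.29 medz 90.3
top left rail 100 [-0.013  -0.0078 -0.0025]
top right rail 96 [-0.1131 -0.1079 -0.1042]
top stop 148 [[0.6659, 0.016], [0.673, 0.0205], [0.6791, 0.0249]]
trough 259 c [481.4 -52.7] size [110.   80.1] ang 1.37 medz 89.0
scene left rail 155 [-0.0138 -0.0082 -0.0018]
scene right rail 159 [-0.1155 -0.1101 -0.1041]
scene stop 240 [[0.6663, 0.0144], [0.6752, 0.0214], [0.6811, 0.0253]]
trough 428 c [481.3 -53.1] size [113.4  81.4] ang 1.38 medz 89.0
shift [-0.0054 -0.1606  0.3007] roll 1.4505 | pos [0.5856 0.2243 0.1974] jaw -6.89 q6 117.8 down [ 0.0094  0.0037 -0.9999] open 0.0279 t 12.45 F [ 0.3 -0.2 -0.7]
```

Call:
apply_moves:
  commands:
    - [-0.005,-0.015,0.03,-0.14,-0.3]
    - [-0.01,-0.03,0.06,-0.28,-0.2]
    - [-0.01,-0.045,0.09,-0.42,-0.1]
    - [-0.01,-0.06,0.12,-0.56,0]
    - [-0.01,-0.075,0.15,-0.7,0]
    - [-0.01,-0.09,0.18,-0.84,0]
    - [-0.01,-0.105,0.2,-0.98,0]
    - [-0.01,-0.12,0.23,-1.12,0]
    - [-0.01,-0.135,0.26,-1.26,0]
    - [-0.01,-0.15,0.28,-1.4,0]
    - [-0.01,-0.16,0.3,-1.54,0]
    - [-0.01,-0.16,0.3,-1.68,0]

```text
time: 13.65
ee_pos: [0.3889, -0.0559, 0.2032]
tcp_rot: [25.9, 89.5, 25.5]
wrist_force: [0.4, 0.1, -0.5]
opening: 0.0428
```

```bash
python3 - <<'E'
from h import *
goal(.395,-.0548,.034,91.4)
E
```

```text
shift [0.1692 0.0005 0.0048] roll -0.0319 | pos [ 0.3889 -0.0559  0.2032] jaw 89.57 q6 -7.9 down [ 0.0073  0.0035 -1.    ] open 0.0428 t 13.65 F [ 0.4  0.1 -0.5]
```

View pics/scene1.png

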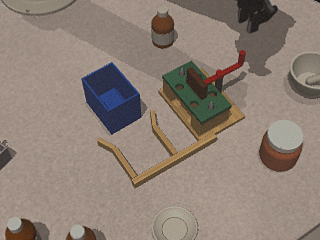

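Call:
apply_moves:
  commands:
    - [0.04,0.0005,0.004,-0.03,0]
    - [0.08,0.0005,0.004,-0.03,0]
    - [0.12,0.0005,0.004,-0.03,0]
    - [0.155,0.0005,0.004,-0.03,0]
    - [0.169,0.0005,0.004,-0.03,0]
    - [0.169,0.0005,0.004,-0.03,0]
    - [0.169,0.0005,0.004,-0.03,0]

```text
time: 14.35
ee_pos: [0.3945, -0.0548, 0.0352]
tcp_rot: [22.1, 89.5, 23.4]
wrist_force: [1.2, -0.6, -0.8]
opening: 0.0423
```

```bash
python3 - <<'E'
from h import *
goal(.510,-.058,.034,90)
E
```

```text
shift [ 0.0021 -0.0057  0.1154] roll 0.0225 | pos [ 0.3945 -0.0548  0.0352] jaw 91.29 q6 -9.4 down [ 0.0079  0.0034 -1.    ] open 0.0423 t 14.35 F [ 1.2 -0.6 -0.8]
```

Call:
apply_moves:
  commands:
    - [0.001,-0.001,0.008,0,0]
    - [0.001,-0.001,0.016,0,0]
    - [0.001,-0.002,0.025,0,0]
    - [0.001,-0.003,0.035,0.01,0]
    - [0.001,-0.003,0.045,0.01,0]
    - [0.001,-0.004,0.055,0.02,0]
    - [0.001,-0.005,0.065,0.02,0]
    - [0.001,-0.006,0.076,0.03,0]
    - [0.001,-0.006,0.087,0.03,0]
    - [0.001,-0.007,0.098,0.04,0]
    - [0.001,-0.008,0.109,0.04,0]
    - [0.001,-0.008,0.118,0.04,0]

```text
time: 15.55
ee_pos: [0.5137, -0.0603, 0.035]
tcp_rot: [23.6, 89.5, 22.6]
wrist_force: [-3.0, -0.6, -0.5]
opening: 0.0426
```

```bash
cat > tchk.py <<'E'
from fit import *
def tchk():
    for n in("top","scene"):
        P,C=cloud([snap(n)],[.40,-.13,.082],[.70,0.02,.097]); C=C.astype(int); rect(P[C[:,0]>1.3*C[:,2]],n+" trough")
E
python3 - <<'E'
from tchk import *
tchk(); goal(.545,-.060,.034,89)
E
```

```text
top trough 127 c [607.6 -59. ] size [57.4 79.6] ang 0.65 medz 89.0
scene trough 511 c [582.1 -59.6] size [ 81.  113.7] ang 88.98 medz 88.7
shift [0.0014 0.0008 0.0309] roll 0.0001 | pos [ 0.5141 -0.0602  0.0351] jaw 89.0 q6 -5.8 down [ 0.0089  0.0034 -1.    ] open 0.0432 t 15.65 F [-0.3  0.3 -0.2]
```

Call:
apply_moves:
  commands:
    - [0.001,0,0.006,0,0]
    - [0.001,0,0.012,0,0]
    - [0.001,0,0.018,0,0]
    - [0.001,0.001,0.023,0,0]
    - [0.001,0.001,0.026,0,0]
    - [0.001,0.001,0.028,0,0]
    - [0.001,0.001,0.029,0,0]
    - [0.001,0.001,0.03,0,0]

```text
time: 16.45
ee_pos: [0.5432, -0.0596, 0.0343]
tcp_rot: [28.4, 89.6, 27.4]
wrist_force: [-11.3, 2.0, 6.4]
opening: 0.0429
```

```bash
python3 - <<'E'
from tchk import *
tchk(); goal(.545,-.060,.034,89)
E
```

```text
top trough 95 c [646.8 -58.7] size [39.9 80.2] ang 1.96 medz 88.6
scene trough 530 c [610.8 -57.8] size [ 83.7 113.1] ang 89.15 medz 88.8
shift [ 0.0003 -0.0004  0.0019] roll 0.0 | pos [ 0.5431 -0.0596  0.0343] jaw 89.0 q6 -5.4 down [ 0.0068  0.0036 -1.    ] open 0.0427 t 16.55 F [-8.6  1.1  4.1]
```

Call:
apply_moves:
  commands:
    - [0,0,-0.015,0,0]
    - [0,0,-0.04,0,0]
    - [-0.03,0,-0.055,0,0]
    - [-0.08,0,-0.055,0,0]
    - [-0.13,0,-0.055,0,0]
    - [-0.18,0,-0.055,0,0]
    - [-0.2,0,-0.055,0,0]
    - [-0.2,0,-0.055,0,0]

```text
time: 17.35
ee_pos: [0.4883, -0.0596, 0.238]
tcp_rot: [12.1, 89.2, 11.1]
wrist_force: [-1.1, 1.0, 0.7]
opening: 0.0426
```

```bash
python3 - <<'E'
from tchk import *
tchk(); goal(.431,-.314,.25,19.5)
E
```

```text
top trough 183 c [611.4 -59. ] size [109.7  79.6] ang 0.2 medz 88.5
scene trough 512 c [610.9 -59.1] size [ 81.3 112.2] ang 88.75 medz 88.9
shift [-0.0175 -0.2555 -0.0515] roll 1.2131 | pos [ 0.4871 -0.0594  0.2339] jaw 89.0 q6 -6.1 down [ 0.008   0.0035 -1.    ] open 0.0425 t 17.45 F [ 0.2 -0.6 -1.1]
```

Call:
apply_moves:
  commands:
    - [-0.01,-0.03,-0.005,0.14,0]
    - [-0.015,-0.06,-0.01,0.28,0]
    - [-0.0175,-0.09,-0.02,0.42,0]
    - [-0.0175,-0.12,-0.025,0.56,0]
    - [-0.0175,-0.15,-0.03,0.7,0]
    - [-0.0175,-0.18,-0.035,0.84,0]
    - [-0.0175,-0.21,-0.04,0.98,0]
    - [-0.0175,-0.24,-0.05,1.12,0]
    - [-0.0175,-0.255,-0.0515,1.213,0]
    - [-0.0175,-0.255,-0.0515,1.213,0]
    - [-0.0175,-0.255,-0.0515,1.213,0]

```text
time: 18.55
ee_pos: [0.4307, -0.3133, 0.2486]
tcp_rot: [108.3, 89.5, 37.9]
wrist_force: [-0.4, -0.0, -0.4]
opening: 0.0426
```

```bash
python3 - <<'E'
from fit import *
goal(.431,-.314,.25,19.5)
c=wsnap(); cv2.imwrite("pics/w_hold.png",c["frame"])
P,C=cloud([c],[.40,-.40,.006],[.52,-.28,.13])
C=C.astype(int); o=(C[:,2]>1.5*C[:,1])&(C[:,2]>80)
r=rect(P[P[:,2]>.1],"tab top"); rect(P[(P[:,2]>.058)],"tab all"); rect(P[P[:,2]<.06],"holder"); rect(P[(P[:,2]<.060)&(P[:,2]>.051)],"lip")
goal(r[0][0]/1e3,r[0][1]/1e3,.074,19.5)
E
```

```text
shift [-0.0014  0.      0.0008] roll 0.0015 | pos [ 0.4307 -0.3133  0.2486] jaw 19.59 q6 34.1 down [ 0.0064  0.005  -1.    ] open 0.0426 t 18.55 F [-0.4 -0.  -0.4]
tab top 592 c [ 440.8 -341.8] size [ 9.2 29.8] ang 19.5 medz 108.5
tab all 1487 c [ 434.6 -342.9] size [21.9 47.5] ang 19.22 medz 67.6
holder 3073 c [ 449.8 -338.8] size [59.3 56.6] ang 20.49 medz 45.0
lip 883 c [ 446.1 -338.6] size [48.4 47.5] ang 20.88 medz 58.7
shift [ 0.175  -0.0019  0.0309] roll 0.0023 | pos [ 0.431  -0.3129  0.249 ] jaw 19.63 q6 34.1 down [ 0.0068  0.0046 -1.    ] open 0.0425 t 18.6 F [-0.8  0.3 -0. ]
```

View pics/w_hold.png

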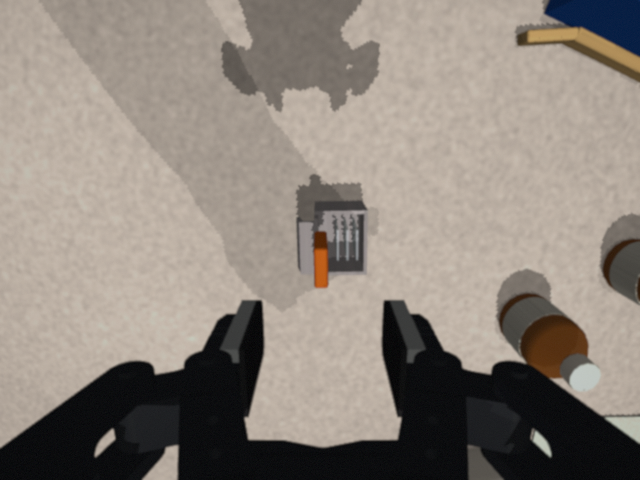

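Call:
apply_moves:
  commands:
    - [0.04,-0.002,0.031,0,0]
    - [0.08,-0.002,0.031,0,0]
    - [0.12,-0.002,0.031,0,0]
    - [0.155,-0.002,0.031,0,0]
    - [0.173,-0.002,0.031,0,0]
    - [0.174,-0.002,0.031,0,0]
    - [0.174,-0.002,0.031,0,-0.5]
    - [0.174,-0.002,0.031,0,-1]
    - [0.174,-0.002,0.031,0,-1]
    - [0.174,-0.002,0.031,0,-1]
    - [0.174,-0.002,0.031,0,-1]
  newtons: 50

```text
time: 19.7
ee_pos: [0.4414, -0.3423, 0.0766]
tcp_rot: [90.6, 89.4, 20.3]
wrist_force: [0.7, 0.2, 6.5]
opening: 0.0092
```

```bash
python3 - <<'E'
from h import *
goal(.567,-.0585,.20,-1)
E
```

```text
shift [-0.1213  0.2149 -0.2251] roll 0.3603 | pos [ 0.4414 -0.3423  0.0766] jaw 19.64 q6 32.3 down [ 0.0091  0.0033 -1.    ] open 0.0092 t 19.7 F [0.7 0.2 6.5]
```

Call:
apply_moves:
  commands:
    - [-0.02,0,0,0,-1]
    - [-0.06,0,0,0,-1]
    - [-0.1,0.01,-0.01,0,-1]
    - [-0.121,0.03,-0.03,0.05,-1]
    - [-0.121,0.055,-0.06,0.12,-1]
    - [-0.121,0.085,-0.09,0.2,-1]
    - [-0.121,0.115,-0.12,0.28,-1]
    - [-0.121,0.145,-0.15,0.36,-1]
    - [-0.121,0.175,-0.18,0.36,-1]
    - [-0.121,0.2,-0.21,0.36,-1]
    - [-0.121,0.215,-0.225,0.36,-1]
    - [-0.121,0.215,-0.225,0.36,-1]

```text
time: 20.9
ee_pos: [0.568, -0.0561, 0.1996]
tcp_rot: [113.1, 89.4, 22.3]
wrist_force: [0.0, -0.2, -1.8]
opening: 0.0095
```

```bash
cat > hang.py <<'E'
from fit import *
goal(.567,-.0585,.13,-1)
c=wsnap(); f=c["frame"]; cv2.imwrite("pics/w_hang.png",f)
P,C=cloud([c],[.50,-.13,.08],[.70,0.02,.097]); C=C.astype(int); b=C[:,0]>1.4*C[:,2]
rect(P[b],"rim")
q=P[b]; e=q[(q[:,0]<.575)&(q[:,2]>.085)]; print("near wall x",np.round(np.percentile(e[:,0],[2,50,98]),4),len(e))
T=(c["W"]-c["p"])@c["Rt"]; C=f.astype(int)
h=(c["depth"]>0)&(abs(T[...,1])<.06)&(abs(T[...,2])<.05)&(T[...,0]<.035)&(T[...,0]>.012)&~(C[...,0]>1.4*C[...,2])
t=T[h]; 
if len(t)>5: print("holder top in tool (y=along x):",len(t),np.round(np.percentile(t,[2,50,98],axis=0),4).tolist())
E
python3 hang.py
```

```text
shift [ 0.0696 -0.0016  0.0027] roll 0.0036 | pos [ 0.568  -0.0561  0.1996] jaw -0.79 q6 85.0 down [ 0.0092  0.0038 -1.    ] open 0.0095 t 20.9 F [ 0.  -0.2 -1.8]
rim 4004 c [611.7 -59.3] size [ 80.8 110.2] ang 88.83 medz 90.3
near wall x [0.5573 0.5601 0.5739] 638
holder top in tool (y=along x): 5468 [[0.0165, -0.0182, -0.0284], [0.027, 0.0123, -0.0115], [0.0345, 0.0391, 0.0251]]
```

View pics/w_hang.png

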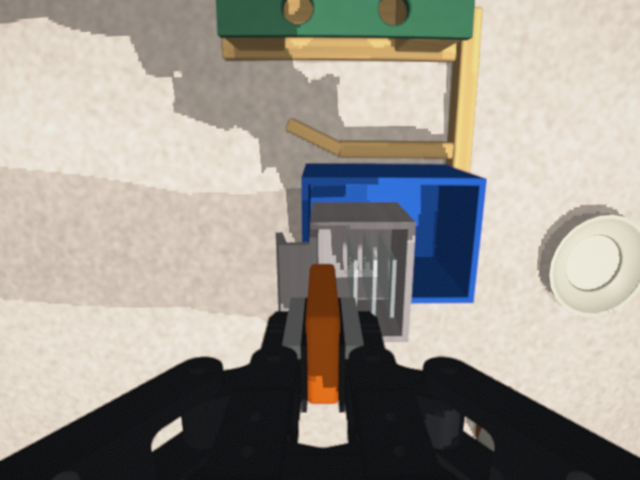

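Call:
apply_moves:
  commands:
    - [0.01,-0.001,0.003,0,-1]
    - [0.03,-0.001,0.003,0,-1]
    - [0.05,-0.001,0.003,0,-1]
    - [0.065,-0.001,0.003,0,-1]
    - [0.0696,-0.0012,0.003,0,-1]
    - [0.0696,-0.0012,0.003,0,-1]
    - [0.0696,-0.0012,0.003,0,-1]

```text
time: 21.65
ee_pos: [0.5671, -0.0606, 0.1309]
tcp_rot: [108.0, 89.4, 17.1]
wrist_force: [-1.5, -0.9, -1.0]
opening: 0.0094
```

```bash
sed -i 's/w_hang/w_hang2/' hang.py; python3 hang.py; python3 -c "
from h import *
goal(.5677,-.0585,.1125,-1)"
```

```text
shift [ 0.0009 -0.0001 -0.0021] roll 0.0022 | pos [ 0.5671 -0.0606  0.1309] jaw -0.87 q6 84.7 down [ 0.01    0.0031 -0.9999] open 0.0094 t 21.65 F [-1.5 -0.9 -1. ]
rim 8387 c [612.1 -59.7] size [ 80.9 110.4] ang 89.19 medz 90.1
near wall x [0.5574 0.5607 0.5744] 892
holder top in tool (y=along x): 5455 [[0.0165, -0.0182, -0.0284], [0.027, 0.0122, -0.0115], [0.0343, 0.039, 0.0251]]
shift [ 0.0186  0.0003 -0.002 ] roll 0.0024 | pos [ 0.5672 -0.0605  0.1311] jaw -0.86 q6 84.7 down [ 0.0104  0.0031 -0.9999] open 0.0093 t 21.7 F [-0.1 -0.5 -1.7]
```

View pics/w_hang2.png

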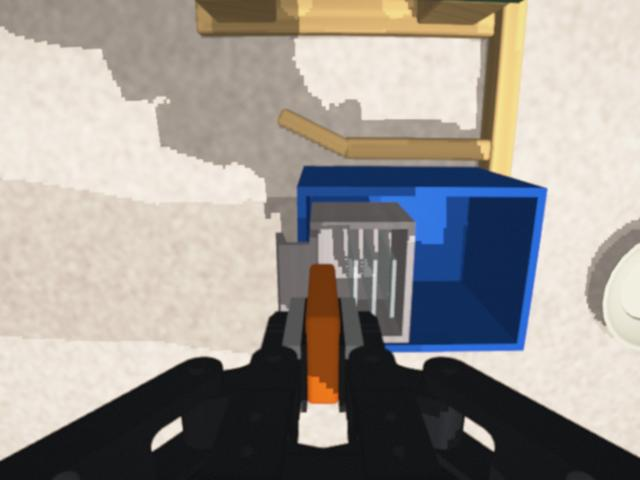

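Call:
apply_moves:
  commands:
    - [0.004,0.0005,-0.001,0,-1]
    - [0.008,0.0005,-0.001,0,-1]
    - [0.012,0.0005,-0.001,0,-1]
    - [0.015,0.0005,-0.001,0,-1]
    - [0.017,0.0005,-0.001,0,-1]
    - [0.018,0.0005,-0.001,0,-1]
    - [0.018,0.0005,-0.001,0,-1]

```text
time: 22.4
ee_pos: [0.5679, -0.0595, 0.113]
tcp_rot: [107.6, 89.4, 16.7]
wrist_force: [-0.3, 0.7, -1.5]
opening: 0.0094
```

Call:
apply_moves:
  commands:
    - [0.001,0,0,0,-1]
    - [0.001,0,0,0,-1]

```text
time: 22.6
ee_pos: [0.5681, -0.0595, 0.1127]
tcp_rot: [106.1, 89.3, 15.2]
wrist_force: [-0.6, 0.1, 3.3]
opening: 0.0092
```

```bash
python3 hang.py
```

```text
shift [-0.0173 -0.0009 -0.001 ] roll 0.0024 | pos [ 0.5681 -0.0595  0.1127] jaw -0.86 q6 84.8 down [ 0.0111  0.003  -0.9999] open 0.0092 t 22.6 F [-0.6  0.1  3.3]
rim 9354 c [612.  -59.6] size [ 80.9 110.6] ang 89.02 medz 90.1
near wall x [0.5575 0.5611 0.5743] 950
holder top in tool (y=along x): 5430 [[0.0165, -0.0183, -0.0283], [0.027, 0.0122, -0.0114], [0.0345, 0.039, 0.0251]]
```

Call:
apply_moves:
  commands:
    - [0,0,0,0,-0.8]
    - [0,0,0,0,-0.6]
    - [0,0,0,0,-0.45]
    - [0,0,0,0,-0.4]
    - [0,0,0,0,-0.4]
    - [-0.01,0,0,0,-0.4]
    - [-0.03,0,0,0,-0.4]
    - [-0.06,0,0,0,-0.4]
    - [-0.1,0,0,0,-0.4]
    - [-0.13,0,-0.02,0,-0.4]
    - [-0.14,0,-0.05,0,-0.4]
    - [-0.14,0,-0.05,0,-0.4]

```text
time: 23.85
ee_pos: [0.5679, -0.0077, 0.2559]
tcp_rot: [104.2, 89.1, 13.5]
wrist_force: [0.1, -0.6, 0.1]
opening: 0.0255
```

```bash
python3 - <<'E'
from tchk import *
from kchk import kchk
from chk import plate_chk
goal(.5,0,.3)
c=wsnap(); cv2.imwrite("pics/final.png",c["frame"]); t=snap("top"); s=snap("scene")
for n,k in(("w",c),("top",t),("scene",s)):
    print(n); P,C=cloud([k],[.54,-.11,.115],[.60,-.01,.16]); rect(P,"tab top"); print(np.round(np.percentile(P[:,2],[50,98]),4))
    P,C=cloud([k],[.50,-.13,.082],[.70,0.02,.097]); C=C.astype(int); rect(P[C[:,0]>1.3*C[:,2]],"trough")
    try: kchk(k); plate_chk(k)
    except Exception as e: print("-")
E
```

```text
shift [-0.0451 -0.0673 -0.0069] roll 0.0 | pos [ 0.5679 -0.0077  0.2559] jaw -0.74 q6 89.9 down [ 0.0153  0.0037 -0.9999] open 0.0255 t 23.85 F [ 0.1 -0.6  0.1]
w
tab top 946 c [571.1 -58.4] size [30.1 11.2] ang 89.07 medz 143.5
[0.1435 0.1455]
trough 2709 c [611.9 -59.5] size [ 80.8 110.4] ang 89.31 medz 90.4
bar 603 c [584.9 130.3] size [22.5 11.5] ang 89.08 medz 84.5
plate 18011 c [585.2 101.9] size [ 79.7 149.5] ang 89.05 medz 72.8
slopes [0.0001 0.0006 0.0728] z [0.0714 0.0728 0.0741]
rib 2386 c [585.3 102. ] size [14.4 60.5] ang 89.4 medz 117.6
top
tab top 0 c [0. 0.] size [0. 0.] ang 0.0 medz nan
  return _methods._mean(a, axis=axis, dtype=dtype,
  ret = ret.dtype.type(ret / rcount)
Traceback (most recent call last):
IndexError: index -1 is out of bounds for axis 0 with size 0
```

View pics/final.png

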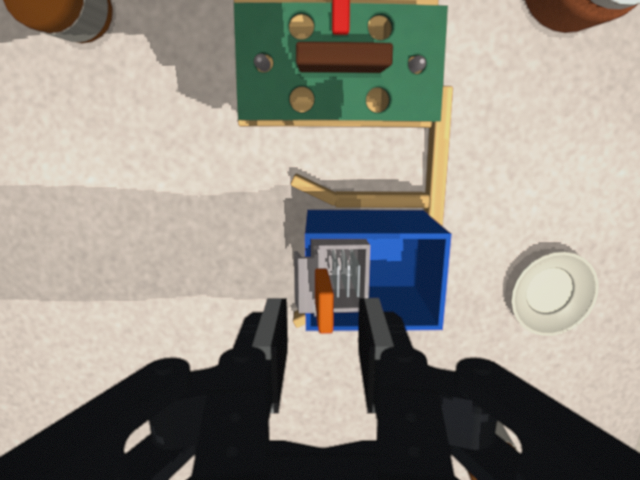

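```bash
python3 -c "
from workcell import bot
print(bot.job_done())"
```

```text
the job is handed in; nothing more can be done
None
```

I carried out all four steps in order and handed the job in at about 24 s of the allowed 72 s; the system reported no verdict.

**What my last checks showed:**
- **Plate:** flush on both blocks at about (585, 102) mm, within about 1 mm of the measured seat. It is level to 0.001 rad and in line, with both pins showing through its holes.
- **Keeper:** swung to its end stop, about 1.57 rad by the stub position. The last picture shows its tongue over the plate.
- **Trough:** pushed against the stop with about 11 N. In the last look it sat at (612, -59.5) mm against an estimated home of (611, -58.5) mm, turned about 1° in line with the stand and flat on the table.
- **Holder:** hanging by its lip over the trough's near wall. The tab top is 143.5–145.5 mm above the table (144 expected). It sits about 4 mm further inward than planned, which I put down to a slight lean of roughly 0.07 rad, within the 0.2 rad allowed.
- **Gripper:** clear of everything, with its tips at about 256 mm.

**What I could not confirm:** the overhead camera gave no reading on the holder tab at the end and the script stopped there. The final figures therefore come from the wrist camera alone, with no second camera to check the holder. I did not measure the bottles, mortar, jar and dish again; I planned every path clear of them and saw no sign of contact.

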